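# Open the yogurt's well and serve it

## Robot

A 7-joint arm with a two-finger parallel gripper is mounted at the origin on a cart in front of the work surface, level with it; the furniture and walls round the work are solid. World frame = base frame: x ahead of the robot, y to its left, z up, the work surface at z = 0. Lengths are in m, angles in rad, forces in N, time in s.
With the tool pointing down it reaches from about 0.4 to 0.85 m from the base axis. Payload 4.5 kg.
Tool frame: the origin (TCP) lies on the centre line of the jaws, within the pads' length; the fingertips stand 17 mm ahead of it and the grasp point (between the pads) lies 2 mm behind it (r.tip_reach is the distance from the TCP to the fingertips, in m); z points along the fingers, y is the line along which they close (so a half turn about z gives the same grasp; the last joint's range is limited). The gripper opens to 88 mm and grips with 3 to 60 N. Pads are 18 mm wide; open, the fingers measure 123 mm over their backs; the gripper's body (75 mm by 187 mm) begins 45 mm behind the grasp point.
Start: joints at [1.209, 0.689, -0.195, 1.565, 0.157, 0.902, -0.215], TCP at [0.241, -0.577, 0.256] pointing down, gripper open.
Joint ranges: [-3.01, 3.01], [-0.46, 2.08], [-1.47, 1.51], [0.13, 2.56], [-1, 4.14], [0.04, 2.09], [-2.66, 2.66]. Speed limits (rad/s): [2.57, 2.57, 3.14, 3.14, 3.14, 3.14, 3.14].

## Interface

Orientations are given as a unit quaternion [x, y, z, w].
In Python, from plant import r gives the robot as it stands.
- The arm moves only by the tool step_arm, never from a script. Its argument "steps" is a list of rows, each a list of 7 numbers: the shift along the tool's x, y, z in cm, then the turn, a rotation vector about the tool's x, y, z in degrees, then the gripper's target within -1 to 1 (shut at 1, half-way at 0, fully open at -1). A call has 1 to 8 rows; each row shifts and turns the commanded pose from where the row before left it, along the tool's axes as they then stand; what a row does not reach is not made up. A row lasts 1/8 s, in which the tool goes at most 62.5 mm and 10.7 degrees, less where a joint would pass 70% of its speed; a pose out of reach is approached as far as the arm can. A call with a gripper value outside its range is refused whole. The fingers move at their own pace and stop on an object; "force" is the grip in N (left out, the last holds). Time passes only in rows, so rows that do not move let the fingers close. It gives the time, the measured TCP pose, the force, the opening and the grip force at its end, in the units of the state.
- r.get_state(): the state, without advancing time (a new reading comes with each control period).
- r.snapshot(name): name is "side" or "top"; returns a dict with "pixels" (400x640x3 uint8, red, green, blue), "fx", "fy", "cx", "cy" (pixels), "cam_to_world" (4x4, takes a point from camera to world coordinates). Camera axes: x right, y down, z forward; pixel columns grow to the right and rows downward; lengths in m; the calibration is good to about 2 mm. A picture is of the moment at which its call begins. There is no depth.
- r.finish_job(): hands the job in; it is judged then, once.
The state is a dict: "clock": time; "q": joint angles; "qd": joint speeds; "joint_torque": joint torques, N m; "tool_pos": TCP position; "eef_rot": TCP orientation; "contact_force": force on the tool from outside, world axes, zero at the start; "moment": the same for the moment, N m; "opening": opening from 0.0 (shut) to 1.0 (fully open); "finger_force": force on a finger pad.
Only numpy, scipy, OpenCV 4.12 (cv2) and the standard library are available. Lean on these libraries where they do the work, as an engineer would, in place of code of your own. Each camera call takes 0.05 s, during which the arm holds its last target. There are 200 camera calls.

## Task

A customer wants the yogurt from the cold well. Slide the clear covers along, each into the free place beside it, until the yogurt's well lies open and the other three wells are each fully covered; only then lift the yogurt out and stand it upright on the floor of the white card tray, next to the snack bar and the spoon. Leave the covers like that, the apples in their wells, and do not tip the yogurt or disturb the can and the shakers on the counter.

Things in the scene. Friction and masses are not known exactly. Their poses are not given: they have to be found in the camera images.
- cold_well: fixed steel cold well, 180 mm (x) by 447 mm (y) by 98 mm high. Origin: centre of its underside; y along the row of four wells, +y to the left end, x across the row, away from the robot. Each well is 82 mm (y) by 150 mm (x); wells' centres at x = 0, y = +160.5, +53.5, -53.5, -160.5 mm; well floor 8 mm, ledge under the covers 88 mm, guide lips to 98 mm above the underside
- well_right (a point): middle of the mouth of the right-hand well (y = -160.5 mm, 88 mm up), which is open and empty at the start; covers lie over the other three. The yogurt is in the first or second well from the left. A centred cover overlaps its well by 6 mm at each end; centred neighbours leave 13 mm between them; over an end well there are 4 mm to the end stop
- cover_a_handle (a point): Middle of the black bow handle of the clear cover that starts over the first well from the left: a round bar 12 mm thick, 72 mm long across the row, its centre line 18 mm above the plate and over its middle. The plate (94 mm along the row, 168 across, 5 thick, 0.16 kg) runs in guide channels under lips: it cannot be lifted out, only slid along the row, with light friction
- cover_b_handle (a point): Middle of the black bow handle of the clear cover that starts over the second well from the left: a round bar 12 mm thick, 72 mm long across the row, its centre line 18 mm above the plate and over its middle. The plate (94 mm along the row, 168 across, 5 thick, 0.16 kg) runs in guide channels under lips: it cannot be lifted out, only slid along the row, with light friction
- cover_c_handle (a point): Middle of the black bow handle of the clear cover that starts over the third well from the left: a round bar 12 mm thick, 72 mm long across the row, its centre line 18 mm above the plate and over its middle. The plate (94 mm along the row, 168 across, 5 thick, 0.16 kg) runs in guide channels under lips: it cannot be lifted out, only slid along the row, with light friction
- yogurt_centre (a point): yogurt tub with a foil lid, the only tub: round, tapering, 72 mm across the top rim and narrower at the foot, 71 mm high, about 0.13 kg. This point is on its axis half-way up, 35.5 mm above its underside; z points up out of its lid. It stands on the floor of its well
- apple_1_centre (a point): apple in the first or second well from the left (the one without the yogurt), about 77 mm across and 73 mm high; point at its centre, 36.5 mm above its underside
- apple_2_centre (a point): apple like the other, in the third well from the left; point at its centre
- order_tray: loose white card tray left of the cold well, 288 mm (x) by 252 mm (y), walls 51 mm high, 3 mm thick, floor 2 mm thick. Origin: centre of its underside. A snack bar (80 x 203 x 11 mm, long side along y) lies in the near part, about x = -85 mm, and a spoon (170 x 37 x 9 mm, along y) at about x = -15 mm; the far part, x = +15 to +138 mm, is free
- drink_can: bystander: upright drink can, 66 mm across, 115 mm high, right of the cold well; origin at the centre of its underside
- salt_shaker: bystander: shaker, 44 mm across, 90 mm high, right of the cold well; origin at the centre of its underside
- pepper_shaker: bystander: shaker like the other, beside it; origin at the centre of its underside

How it is judged:
On the way:
1. with the yogurt still in its well, that well lies open and the other three wells are fully covered (each cover within 6 mm of its well's centre) (y of cover_b_handle in the frame of cold_well between -0.0595 and -0.0475 m and y of cover_c_handle in the frame of cold_well between -0.1665 and -0.1545 m and ((y of cover_a_handle in the frame of cold_well between 0.1545 and 0.1665 m and y of apple_1_centre in the frame of cold_well between 0.1305 and 0.1905 m and x of apple_1_centre in the frame of cold_well between -0.06 and 0.06 m) or (y of cover_a_handle in the frame of cold_well between 0.0475 and 0.0595 m and y of apple_1_centre in the frame of cold_well between 0.0235 and 0.0835 m and x of apple_1_centre in the frame of cold_well between -0.06 and 0.06 m)) and y of apple_2_centre in the frame of cold_well between -0.0835 and -0.0235 m and x of apple_2_centre in the frame of cold_well between -0.06 and 0.06 m and height (world z) of yogurt_centre below 0.075 m and x of yogurt_centre in the frame of cold_well between -0.06 and 0.06 m and (y of yogurt_centre in the frame of cold_well between 0.1305 and 0.1905 m or y of yogurt_centre in the frame of cold_well between 0.0235 and 0.0835 m)), for 0.2 s.
At the end, for the whole second after the job is handed in: The yogurt stands upright (within 0.12 rad) and still on the tray's floor (height within 6 mm, axis about 28 mm or more inside the outer edges); its former well is the only open one; each cover is within 6 mm of the centre of its well along the row; both apples are still in their wells (y of cover_b_handle in the frame of cold_well between -0.0595 and -0.0475 m and y of cover_c_handle in the frame of cold_well between -0.1665 and -0.1545 m and ((y of cover_a_handle in the frame of cold_well between 0.1545 and 0.1665 m and y of apple_1_centre in the frame of cold_well between 0.1305 and 0.1905 m and x of apple_1_centre in the frame of cold_well between -0.06 and 0.06 m) or (y of cover_a_handle in the frame of cold_well between 0.0475 and 0.0595 m and y of apple_1_centre in the frame of cold_well between 0.0235 and 0.0835 m and x of apple_1_centre in the frame of cold_well between -0.06 and 0.06 m)) and y of apple_2_centre in the frame of cold_well between -0.0835 and -0.0235 m and x of apple_2_centre in the frame of cold_well between -0.06 and 0.06 m and x of yogurt_centre in the frame of order_tray between -0.115 and 0.115 m and y of yogurt_centre in the frame of order_tray between -0.095 and 0.095 m and z of yogurt_centre in the frame of order_tray between 0.0315 and 0.0435 m and angle between yogurt_centre's own z axis and vertical below 0.12 rad and linear speed of each of yogurt, order_tray below 0.02 m/s); the robot touches nothing.
It fails at once if the yogurt is tipped by more than 0.6 rad (angle between yogurt_centre's own z axis and vertical above 0.6 rad).
It fails at once if the can or a shaker on the counter is moved more than 30 mm (distance of any of drink_can, salt_shaker, pepper_shaker from where it was at the start of the episode above 0.03 m).
It also fails if it takes over 61 s, if anything falls off the work surface, if the arm or the gripper's body presses on something with over 40 N, if the wrist force passes 120 N, or if a joint passes its speed limit or range.

## Working session

There is one attempt and no reset: what is moved stays moved. The work goes in short steps, Python scripts to look and compute and a tool call to move; the robot and the scene stay as the last step left them, time stands still between calls to the robot, and variables do not carry over. Pictures are saved under pics/ and viewed, at most 10 in all, crops included, and the job is handed in when it is done.

Besides the shell and the picture viewer there is one more tool, called after "Request:" by a JSON object that holds its "api" and its "payload". step_arm: Moves the arm, as the interface text tells. Its arguments: {"type":"object","properties":{"steps":{"type":"array","items":{"type":"array","items":{"type":"number"}}},"force":{"type":"number"}},"required":["steps"]}

```bash
mkdir -p pics; cat > h.py <<'E'
from plant import r
import numpy as np, cv2
def snap(n,f):
    s=r.snapshot(n); cv2.imwrite('pics/'+f+'.png',s['pixels'][:,:,::-1]); np.savez('pics/'+f,**{k:s[k] for k in('fx','fy','cx','cy','cam_to_world')}); return s
def w(f,u,v,z):
    s=np.load('pics/'+f+'.npz'); T=s['cam_to_world']; d=T[:3,:3]@np.array([(u-s['cx'])/s['fx'],(v-s['cy'])/s['fy'],1]); o=T[:3,3]
    return np.round(o+d*(z-o[2])/d[2],4)
def px(f,p):
    s=np.load('pics/'+f+'.npz'); T=s['cam_to_world']; c=T[:3,:3].T@(np.array(p)-T[:3,3]); return c[0]/c[2]*s['fx']+s['cx'],c[1]/c[2]*s['fy']+s['cy']
E
python3 - <<'E'
from h import *
for n in('top','side'):
    s=snap(n,n+'0'); print(s['fx'],s['cam_to_world'])
print(r.get_state())
E
```

```text
494.8272483788269 [[-0.44576195 -0.80070907  0.40020153 -0.04792033]
 [-0.8951132   0.39457678 -0.20756092  0.26054366]
 [ 0.00828568 -0.45074843 -0.89261257  1.41821856]
 [ 0.          0.          0.          1.        ]]
388.79883875790506 [[ 0.15813199  0.70741528 -0.68888163  1.34526412]
 [ 0.98741618 -0.11195783  0.11169032 -0.17055351]
 [ 0.00188575 -0.69787468 -0.71621741  0.93189495]
 [ 0.          0.          0.          1.        ]]
{'clock': 0.1, 'q': array([ 1.2087838 ,  0.68991186, -0.19449449,  1.56623084,  0.1572847 ,
        0.90253726, -0.21507677]), 'qd': array([ 1.06776295e-03, -7.42255958e-04, -9.52129716e-06, -3.02708337e-03,
       -3.18214577e-04,  7.99276631e-04, -1.28880703e-04]), 'joint_torque': array([-3.34018689e-03, -5.28504145e+01, -1.27165888e+00, -1.53837615e+01,
       -5.26222587e-02,  2.02019452e-03,  5.22093114e-05]), 'tool_pos': array([ 0.24071174, -0.57619084,  0.25498469]), 'eef_rot': array([ 9.80473235e-01,  1.96650739e-01, -2.31362695e-04, -8.17694925e-04]), 'contact_force': array([0.7841649 , 0.33076889, 0.07509794]), 'moment': array([-0.03740223,  0.03289988,  0.06849758]), 'finger_force': 0.0, 'opening': 1.0003586575893266}
```

View pics/top0.png

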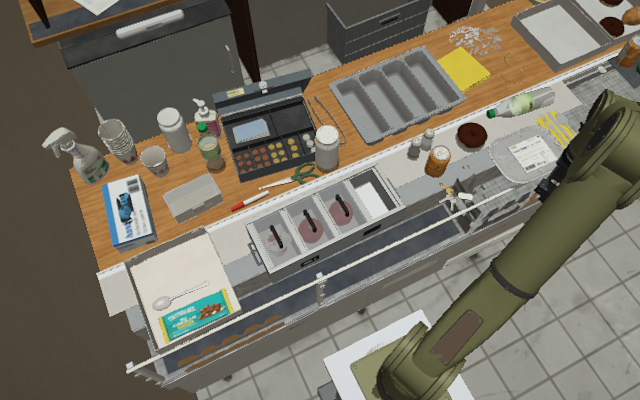

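View pics/side0.png

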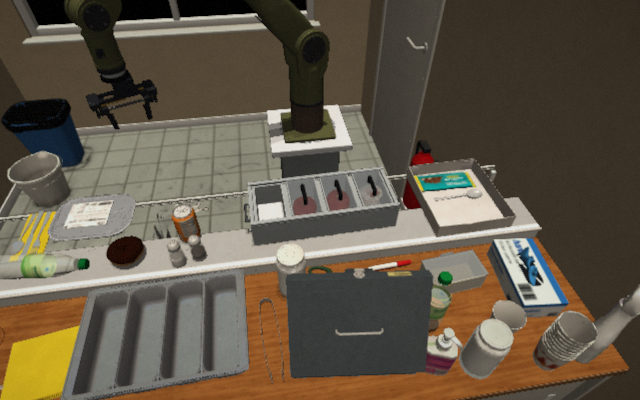

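The top view has the well spanning about (248,240)–(405,195), with covers' handles at (277,238), (310,222), (342,207) and the tray at about (180,290). The yogurt looks to be in the left well. I'll enlarge to confirm.

```bash
python3 - <<'E'
import cv2,numpy as np
a=cv2.imread('pics/top0.png')[155:285,235:415]; b=cv2.imread('pics/side0.png')[160:250,240:400]
a=cv2.resize(a,(720,520),interpolation=cv2.INTER_CUBIC); b=cv2.resize(b,(800,450),interpolation=cv2.INTER_CUBIC)
cv2.imwrite('pics/ca.png',a);cv2.imwrite('pics/cb.png',b)
E
```

```text
(no output)
```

View pics/ca.png

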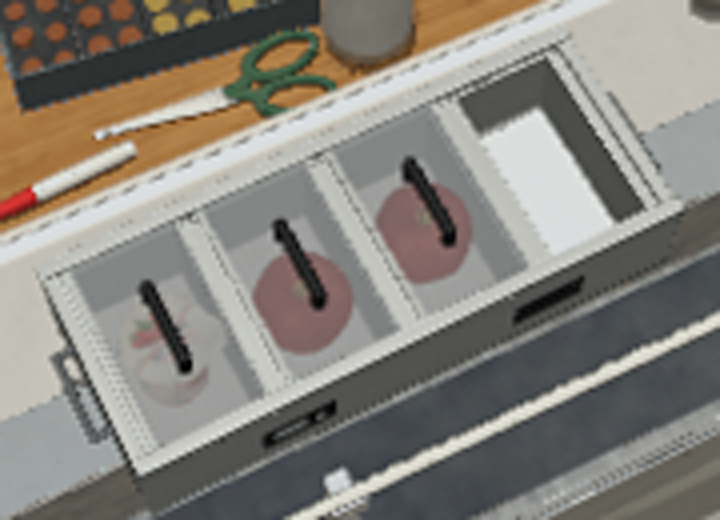

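View pics/cb.png

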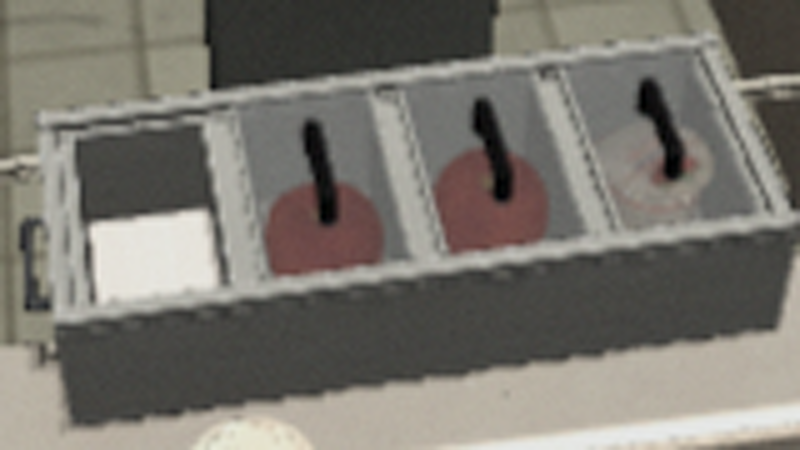

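The yogurt (white tub) is in the first well; apples are in the second and third. So C, B and A all slide one place to the right.

```bash
python3 - <<'E'
from h import *
def cr(f,l,o,k,z): return [w(f,o[0]+(u+.5)/k-.5,o[1]+(v+.5)/k-.5,z)[:2] for u,v in l]
t=lambda l,z:cr('top0',l,(235,155),4,z); s=lambda l,z:cr('side0',l,(240,160),5,z)
C=np.array(t([(42,275),(570,42),(683,205),(140,472)],.098)); print('top corners',C,C.mean(0))
D=np.array(s([(782,218),(62,318),(42,118),(712,40)],.098)); print('side corners',D,D.mean(0))
for n,h,g in(('A',[(147,288),(184,367)],[(648,86),(674,170)]),('B',[(281,229),(318,299)],[(483,105),(502,192)]),('C',[(409,165),(449,239)],[(312,128),(327,216)])):
    a=np.array(t(h,.112));b=np.array(s(g,.112));print(n,a.tolist(),a.mean(0),b.tolist(),b.mean(0))
print('tub', t([(170,335)],.079), s([(662,170)],.079))
print('tray rim',[w('top0',*p,.051)[:2] for p in((127,268),(207,233),(242,310),(155,348))],[w('side0',*p,.051)[:2] for p in((408,165),(480,162),(514,215),(432,230))])
print('bar,spoon',w('top0',195,315,.012),w('top0',180,297,.008))
E
```

```text
top corners [[ 0.5774  0.1994]
 [ 0.5798 -0.2421]
 [ 0.4197 -0.2489]
 [ 0.4086  0.1953]] [ 0.496375 -0.024075]
side corners [[ 0.5807  0.1895]
 [ 0.5933 -0.2395]
 [ 0.423  -0.2451]
 [ 0.4159  0.1923]] [ 0.503225 -0.0257  ]
A [[0.528, 0.1363], [0.4608, 0.1373]] [0.4944 0.1368] [[0.4683, 0.1343], [0.5444, 0.131]] [0.50635 0.13265]
B [[0.5278, 0.0299], [0.4659, 0.0299]] [0.49685 0.0299 ] [[0.4694, 0.0282], [0.5466, 0.0248]] [0.508  0.0265]
C [[0.5333, -0.0778], [0.4664, -0.0764]] [ 0.49985 -0.0771 ] [[0.4736, -0.0799], [0.5501, -0.0809]] [ 0.51185 -0.0804 ]
tub [array([0.5009, 0.1332])] [array([0.511 , 0.1357])]
tray rim [array([0.6197, 0.5555]), array([0.6209, 0.3111]), array([0.3595, 0.3049]), array([0.3677, 0.5523])] [array([0.3642, 0.3064]), array([0.3881, 0.5628]), array([0.6433, 0.5533]), array([0.6614, 0.2824])]
bar,spoon [0.4171 0.4311 0.012 ] [0.4872 0.4527 0.008 ]
```

Request:
{"api": "step_arm", "payload": {"steps": [[0,0,0,0,0,10.6,-1],[0,0,0,0,0,10.6,-1],[2.77,-4.9,0,0,0,0,-1],[2.77,-4.9,0,0,0,0,-1],[2.77,-4.9,0,0,0,0,-1],[2.77,-4.9,0,0,0,0,-1],[2.77,-4.9,0,0,0,0,-1],[2.77,-4.9,0,0,0,0,-1]], "force": 20}}

```text
clock: 1.1
tool_pos: [0.4001, -0.2768, 0.2556]
eef_rot: [1.0, 0.013, -0.0, -0.0]
contact_force: [-0.1, -0.1, -0.2]
opening: 0.995
finger_force: 0.0
```

Request:
{"api": "step_arm", "payload": {"steps": [[2.77,-4.9,0,0,0,0,-1],[2.77,-4.9,0,0,0,0,-1],[2.77,-4.9,0,0,0,0,-1],[2.77,-4.9,0,0,0,0,-1],[0,0,4,0,0,0,-1],[0,0,3,0,0,0,-1],[0,0,0,0,0,0,-1],[0,0,0,0,0,0,-1]]}}

```text
clock: 2.1
tool_pos: [0.5057, -0.0799, 0.1865]
eef_rot: [1.0, 0.013, 0.0, 0.0]
contact_force: [0.1, -0.2, 0.9]
opening: 0.998
finger_force: 0.0
```

```bash
cat > v.py <<'E'
from h import *
import sys
from scipy.spatial.transform import Rotation as R
def st():
    s=r.get_state(); M=R.from_quat(s['eef_rot']).as_matrix()
    print(s['clock'],np.round(s['tool_pos'],4),'yaw',np.degrees(np.arctan2(M[1,0],M[0,0])).round(2),'tilt',np.degrees(np.arccos(-M[2,2])).round(2),np.round(s['contact_force'],1),s['opening'].round(3),s['finger_force'].round(1)); return s['tool_pos'],M
def rel(p):
    t,M=st(); print('tool shift cm',np.round(M.T@(np.array(p)-t)*100,2))
E
python3 - <<'E'
from v import *
rel([.505,-.0785,.113]); snap('side','s1');snap('top','t1')
a=cv2.imread('pics/s1.png')[130:260,220:420];b=cv2.imread('pics/t1.png')[150:280,235:435]
cv2.imwrite('pics/c1.png',np.vstack([cv2.resize(i,(460,299),interpolation=cv2.INTER_CUBIC) for i in(a,b)]))
E
```

```text
Traceback (most recent call last):
  File "v.py", line 8, in rel
    t,M=st(); print('tool shift cm',np.round(M.T@(np.array(p)-t)*100,2))
        ~~^^
  File "v.py", line 6, in st
    print(s['clock'],np.round(s['tool_pos'],4),'yaw',np.degrees(np.arctan2(M[1,0],M[0,0])).round(2),'tilt',np.degrees(np.arccos(-M[2,2])).round(2),np.round(s['contact_force'],1),s['opening'].round(3),s['finger_force'].round(1)); return s['tool_pos'],M
                                                                                                                                                                                  ^^^^^^^^^^^^^^^^^^
AttributeError: 'float' object has no attribute 'round'
```

```bash
sed -i "s/s\['opening'\].round(3),s\['finger_force'\].round(1)/round(s['opening'],3),s['finger_force']/" v.py
python3 - <<'E'
from v import *
rel([.505,-.0785,.113]); snap('side','s1');snap('top','t1')
a=cv2.imread('pics/s1.png')[130:260,220:420];b=cv2.imread('pics/t1.png')[150:280,235:435]
cv2.imwrite('pics/c1.png',np.vstack([cv2.resize(i,(460,299),interpolation=cv2.INTER_CUBIC) for i in(a,b)]))
E
```

```text
2.1 [ 0.5057 -0.0799  0.1865] yaw 1.45 tilt 0.06 [ 0.1 -0.2  0.9] 0.998 0.0
tool shift cm [-0.07 -0.15  7.35]
```

View pics/c1.png

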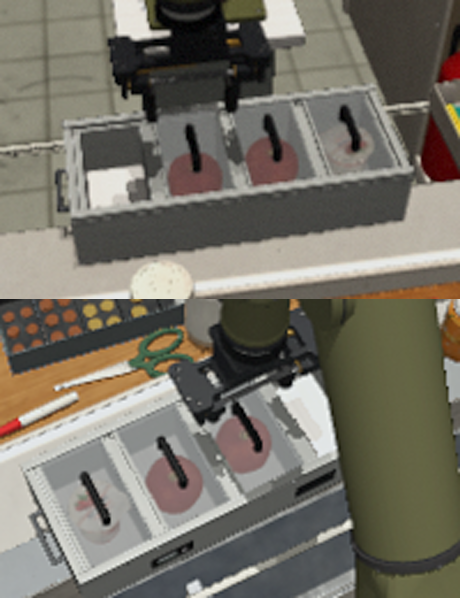

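The fingers straddle handle C in both views (about (192,140) in the side crop and (250,430) in the top crop). I'll descend and grip.

Request:
{"api": "step_arm", "payload": {"steps": [[0,-0.1,3,0,0,0,-1],[0,0,3,0,0,0,-1],[0,0,1.3,0,0,0,-1],[0,0,0,0,0,0,1],[0,0,0,0,0,0,1],[0,0,0,0,0,0,1],[0,0,0,0,0,0,1],[0,0,0,0,0,0,1]], "force": 15}}

```text
clock: 3.2
tool_pos: [0.5054, -0.0787, 0.113]
eef_rot: [1.0, 0.013, 0.0, 0.0]
contact_force: [0.4, -0.5, -0.4]
opening: 0.457
finger_force: 0.0
```

Request:
{"api": "step_arm", "payload": {"steps": [[0,0,0,0,0,0,1],[0,0,0,0,0,0,1],[0,0,0,0,0,0,1],[0,0,0,0,0,0,1],[0,0,0,0,0,0,1],[0,0,0,0,0,0,1]]}}

```text
clock: 3.95
tool_pos: [0.5052, -0.0787, 0.1127]
eef_rot: [1.0, 0.013, -0.0, 0.0]
contact_force: [0.4, -0.1, -0.1]
opening: 0.13
finger_force: 15.0
```

Request:
{"api": "step_arm", "payload": {"steps": [[0,1.5,0,0,0,0,1],[0,2.4,0,0,0,0,1],[0,2.4,0,0,0,0,1],[0,2.4,0,0,0,0,1],[0,1.5,0,0,0,0,1],[0,0.5,0,0,0,0,1],[0,0,0,0,0,0,1],[0,0,0,0,0,0,1]]}}

```text
clock: 4.95
tool_pos: [0.5081, -0.1851, 0.1127]
eef_rot: [1.0, 0.013, -0.0, -0.0]
contact_force: [0.1, 0.2, -0.5]
opening: 0.128
finger_force: 15.0
```

I'll feel for the end stop, which should be 4 mm past centre, as a reference.

Request:
{"api": "step_arm", "payload": {"steps": [[0,0.2,0,0,0,0,1],[0,0.2,0,0,0,0,1],[0,0.2,0,0,0,0,1],[0,0,0,0,0,0,1],[0,0,0,0,0,0,1]]}}

```text
clock: 5.58
tool_pos: [0.5083, -0.1884, 0.1127]
eef_rot: [1.0, 0.014, -0.0, -0.002]
contact_force: [-0.7, 7.3, 1.7]
opening: 0.127
finger_force: 15.0
```

Request:
{"api": "step_arm", "payload": {"steps": [[0,-0.35,0,0,0,0,1],[0,-0.3,0,0,0,0,1],[0,0,0,0,0,0,1],[0,0,0,0,0,0,1]]}}

```text
clock: 6.08
tool_pos: [0.5079, -0.1853, 0.1127]
eef_rot: [1.0, 0.013, -0.0, 0.0]
contact_force: [0.2, -0.0, -0.5]
opening: 0.134
finger_force: 15.0
```

Request:
{"api": "step_arm", "payload": {"steps": [[0,0,0,0,0,0,0],[0,0,0,0,0,0,0],[0,0,0,0,0,0,0],[0,0,0,0,0,0,0],[0,0,-2.5,0,0,0,0],[0,0,-2.5,0,0,0,0]]}}

```text
clock: 6.82
tool_pos: [0.5077, -0.1851, 0.1631]
eef_rot: [1.0, 0.013, -0.0, -0.0]
contact_force: [0.6, -0.8, 0.2]
opening: 0.502
finger_force: 0.0
```

Request:
{"api": "step_arm", "payload": {"steps": [[0,-5.3,0,0,0,0,0],[0,-5.3,0,0,0,0,0],[0,-5.3,0,0,0,0,0],[0,-5.4,0,0,0,0,0],[0,0,0,0,0,0,0],[0,0,2.5,0,0,0,0],[0,0,2.5,0,0,0,0],[0,0,0,0,0,0,1]]}}

```text
clock: 7.82
tool_pos: [0.5021, 0.0263, 0.1118]
eef_rot: [1.0, 0.012, -0.001, 0.001]
contact_force: [0.2, 0.1, 0.5]
opening: 0.412
finger_force: 0.0
```

Request:
{"api": "step_arm", "payload": {"steps": [[0,0,0,0,0,0,1],[0,0,0,0,0,0,1],[0,0,0,0,0,0,1],[0,0,0,0,0,0,1],[0,0,0,0,0,0,1]]}}

```text
clock: 8.45
tool_pos: [0.5027, 0.0275, 0.113]
eef_rot: [1.0, 0.013, 0.0, 0.0]
contact_force: [-0.3, -1.1, 4.0]
opening: 0.129
finger_force: 15.0
```

Request:
{"api": "step_arm", "payload": {"steps": [[0,1.5,0,0,0,0,1],[0,2.4,0,0,0,0,1],[0,2.4,0,0,0,0,1],[0,2.3,0,0,0,0,1],[0,1.4,0,0,0,0,1],[0,0.5,0,0,0,0,1],[0,0,0,0,0,0,1],[0,0,0,0,0,0,1]]}}

```text
clock: 9.45
tool_pos: [0.5054, -0.0779, 0.113]
eef_rot: [1.0, 0.013, 0.0, 0.0]
contact_force: [0.3, 0.4, 6.1]
opening: 0.129
finger_force: 15.0
```

Request:
{"api": "step_arm", "payload": {"steps": [[0,0,0,0,0,0,0],[0,0,0,0,0,0,0],[0,0,0,0,0,0,0],[0,0,0,0,0,0,0],[0,0,-2.5,0,0,0,0],[0,0,-2.5,0,0,0,0]]}}

```text
clock: 10.2
tool_pos: [0.5048, -0.0772, 0.163]
eef_rot: [1.0, 0.013, -0.001, 0.0]
contact_force: [0.5, -0.7, -0.2]
opening: 0.5
finger_force: 0.0
```

Request:
{"api": "step_arm", "payload": {"steps": [[0,-5.3,0,0,0,0,0],[0,-5.3,0,0,0,0,0],[0,-5.3,0,0,0,0,0],[0,-5.3,0,0,0,0,0],[0,0,0,0,0,0,0],[0,0,2.5,0,0,0,0],[0,0,2.5,0,0,0,0],[0,0,0,0,0,0,1]]}}

```text
clock: 11.2
tool_pos: [0.4994, 0.1332, 0.1118]
eef_rot: [1.0, 0.012, -0.001, 0.001]
contact_force: [0.3, 0.3, -0.1]
opening: 0.408
finger_force: 0.0
```

Request:
{"api": "step_arm", "payload": {"steps": [[0,0,0,0,0,0,1],[0,0,0,0,0,0,1],[0,0,0,0,0,0,1],[0,0,0,0,0,0,1],[0,0,0,0,0,0,1]]}}

```text
clock: 11.82
tool_pos: [0.4999, 0.1346, 0.113]
eef_rot: [1.0, 0.013, 0.0, 0.0]
contact_force: [-0.7, -1.7, 3.9]
opening: 0.131
finger_force: 15.0
```

Now A goes to y ≈ 0.0293, a shift of 10.5 cm.

Request:
{"api": "step_arm", "payload": {"steps": [[0,1.5,0,0,0,0,1],[0,2.4,0,0,0,0,1],[0,2.4,0,0,0,0,1],[0,2.3,0,0,0,0,1],[0,1.4,0,0,0,0,1],[0,0.5,0,0,0,0,1],[0,0,0,0,0,0,1],[0,0,0,0,0,0,1]]}}

```text
clock: 12.82
tool_pos: [0.5026, 0.0293, 0.113]
eef_rot: [1.0, 0.013, 0.0, 0.0]
contact_force: [-1.0, 0.5, 5.3]
opening: 0.13
finger_force: 15.0
```

Request:
{"api": "step_arm", "payload": {"steps": [[0,0,0,0,0,0,0],[0,0,0,0,0,0,0],[0,0,0,0,0,0,0],[0,0,0,0,0,0,0],[0,0,-4,0,0,0,-1],[0,0,-5,0,0,0,-1],[0,0,-5,0,0,0,-1],[-5,0,0,0,0,0,-1]]}}

```text
clock: 13.82
tool_pos: [0.4579, 0.0292, 0.2561]
eef_rot: [1.0, 0.013, 0.007, -0.001]
contact_force: [-0.2, -0.1, -0.4]
opening: 0.928
finger_force: 0.0
```

```bash
python3 - <<'E'
from v import *
st(); snap('side','s2');snap('top','t2')
a=cv2.imread('pics/s2.png')[150:250,240:400];b=cv2.imread('pics/t2.png')[155:285,235:415]
cv2.imwrite('pics/c2.png',np.vstack([cv2.resize(i,(400,h),interpolation=cv2.INTER_CUBIC) for i,h in((a,250),(b,289))]))
E
```

```text
13.825 [0.4579 0.0292 0.2561] yaw 1.44 tilt 0.78 [-0.2 -0.1 -0.4] 0.928 0.0
```

View pics/c2.png

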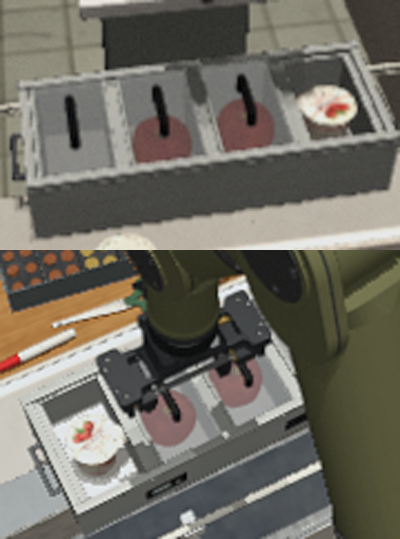

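The other three wells are covered, and the open left well shows the tub lid at about (327,104) in the side crop and (94,438) in the top crop.

```bash
python3 - <<'E'
from v import *
a=w('side','0',0,0) if 0 else w('s2',240+327/2.5,150+104/2.5,.079); b=w('t2',235+94/2.222,155+188/2.222,.079); print(a,b)
c=(a+b)/2; print(c); rel([*c[:2],.2]); print(r.get_state()['q'].round(2))
# tray interior mask, white floor in top image -> check rectangle
print('floor far corners px', [np.round(px('t2',(x,y,.002))) for x,y in((.568,.43),(.64,.43),(.36,.43))])
E
```

```text
[0.5016 0.1342 0.079 ] [0.4972 0.1343 0.079 ]
[0.4994  0.13425 0.079  ]
13.925 [0.4458 0.0276 0.2528] yaw 1.5 tilt 0.45 [-0.1 -0.9 -0. ] 0.993 0.0
tool shift cm [  5.68 -10.53   5.22]
[-0.15  0.47 -0.02  2.08  0.02  0.6  -1.73]
floor far corners px [array([179., 270.]), array([171., 250.]), array([203., 334.])]
```

Request:
{"api": "step_arm", "payload": {"steps": [[2.8,-5.2,0,0,0,0,-1],[2.9,-5.3,0,0,0,0,-1],[0,0,0,0,0,-10,-1],[0,0,0,0,0,-10,-1],[0,0,0,0,0,-10,-1],[0,0,0,0,0,-10,-1],[0,0,0,0,0,-10,-1],[0,0,0,0,0,-10,-1]]}}

```text
clock: 14.92
tool_pos: [0.5065, 0.1347, 0.2523]
eef_rot: [0.858, 0.514, -0.001, 0.0]
contact_force: [-0.4, -0.3, -0.1]
opening: 0.999
finger_force: 0.0
```

Request:
{"api": "step_arm", "payload": {"steps": [[0,0,0,0,0,-10,-1],[0,0,0,0,0,-10,-1],[0,0,0,0,0,-10,-1],[0,0,5,0,0,0,-1],[0,0,3.5,0,0,0,-1],[0,0,0,0,0,0,-1],[0,0,0,0,0,0,-1]]}}

```text
clock: 15.8
tool_pos: [0.5073, 0.1353, 0.1686]
eef_rot: [0.698, 0.716, 0.001, 0.0]
contact_force: [-0.6, 0.2, -0.0]
opening: 1.002
finger_force: 0.0
```

```bash
python3 - <<'E'
from v import *
rel([.4994,.1343,.065]); snap('side','s3');snap('top','t3')
a=cv2.imread('pics/s3.png')[120:240,300:420];b=cv2.imread('pics/t3.png')[180:300,120:320]
a=cv2.resize(a,None,fx=3.2,fy=3.2,interpolation=cv2.INTER_CUBIC);b=cv2.resize(b,None,fx=2,fy=2,interpolation=cv2.INTER_CUBIC)
b=cv2.copyMakeBorder(b,0,a.shape[0]-b.shape[0],0,0,0)
cv2.imwrite('pics/c3.png',np.hstack([a,b]))
E
```

```text
15.8 [0.5073 0.1353 0.1686] yaw 91.48 tilt 0.07 [-0.6  0.2 -0. ] 1.002 0.0
tool shift cm [-0.08 -0.81 10.36]
```

View pics/c3.png

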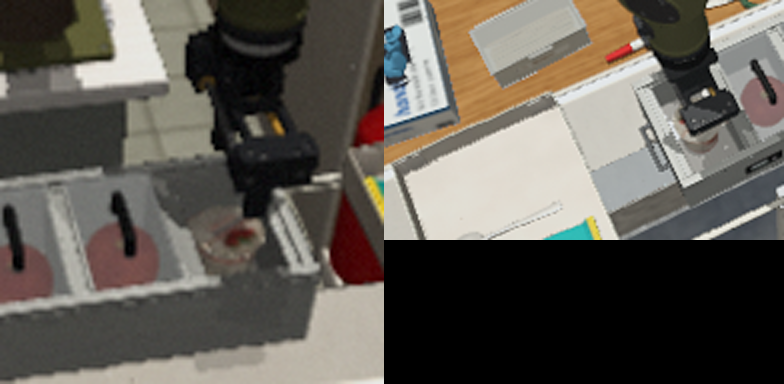

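Request:
{"api": "step_arm", "payload": {"steps": [[-0.1,-0.8,3,0,0,0,-1],[0,0,3,0,0,0,-1],[0,0,1.5,0,0,0,-1],[0,0,0.6,0,0,0,-1]], "force": 10}}

```text
clock: 16.4
tool_pos: [0.4992, 0.1339, 0.0868]
eef_rot: [0.698, 0.716, 0.0, 0.0]
contact_force: [-0.1, -0.2, 0.8]
opening: 0.995
finger_force: 0.0
```

Request:
{"api": "step_arm", "payload": {"steps": [[0,0,0.5,0,0,0,-1],[0,0,0.2,0,0,0,-1]]}}

```text
clock: 16.65
tool_pos: [0.4992, 0.1339, 0.0801]
eef_rot: [0.698, 0.716, 0.0, 0.0]
contact_force: [0.7, -1.3, 0.0]
opening: 1.004
finger_force: 0.0
```

No contact; I'll go down the rest and close.

Request:
{"api": "step_arm", "payload": {"steps": [[0,0,0.8,0,0,0,-1],[0,0,0.6,0,0,0,-1],[0,0,0,0,0,0,1],[0,0,0,0,0,0,1],[0,0,0,0,0,0,1],[0,0,0,0,0,0,1],[0,0,0,0,0,0,1],[0,0,0,0,0,0,1]]}}

```text
clock: 17.65
tool_pos: [0.4987, 0.1337, 0.0658]
eef_rot: [0.698, 0.716, -0.0, 0.0]
contact_force: [-0.8, -0.3, 0.3]
opening: 0.736
finger_force: 9.8
```

Gripped at 65 mm, on the taper under the rim. Lifting.

Request:
{"api": "step_arm", "payload": {"steps": [[0,0,0,0,0,0,1],[0,0,-0.8,0,0,0,1],[0,0,-2,0,0,0,1],[0,0,-3,0,0,0,1],[0,0,-3,0,0,0,1],[0,0,-3,0,0,0,1],[0,0,-2,0,0,0,1],[0,0,0,0,0,0,1]]}}

```text
clock: 18.65
tool_pos: [0.4996, 0.1339, 0.2052]
eef_rot: [0.698, 0.716, 0.002, 0.001]
contact_force: [-0.1, -0.2, -1.4]
opening: 0.74
finger_force: 9.9
```

```bash
python3 - <<'E'
from v import *
rel([.568,.43,.2035]); snap('side','s4');snap('top','t4')
a=cv2.imread('pics/s4.png')[60:260,300:540];b=cv2.imread('pics/t4.png')[160:360,100:340]
cv2.imwrite('pics/c4.png',np.hstack([cv2.resize(i,(400,333),interpolation=cv2.INTER_CUBIC) for i in(a,b)]))
E
```

```text
18.65 [0.4996 0.1339 0.2052] yaw 91.45 tilt 0.2 [-0.1 -0.2 -1.4] 0.74 9.935400696630268
tool shift cm [29.43  7.58  0.22]
```

View pics/c4.png

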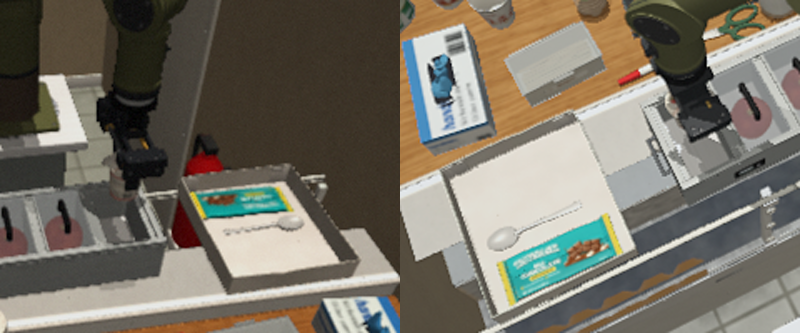

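Request:
{"api": "step_arm", "payload": {"steps": [[2,0.5,0,0,0,0,1],[4.5,1.2,0,0,0,0,1],[5.5,1.4,0,0,0,0,1],[5.5,1.4,0,0,0,0,1],[5.5,1.4,0,0,0,0,1],[4.4,1.2,0,0,0,0,1],[2,0.5,0,0,0,0,1],[0,0,0,0,0,0,1]]}}

```text
clock: 19.75
tool_pos: [0.565, 0.4331, 0.2021]
eef_rot: [0.697, 0.718, -0.0, -0.001]
contact_force: [0.4, -0.0, -1.1]
opening: 0.736
finger_force: 9.9
```

Request:
{"api": "step_arm", "payload": {"steps": [[0,0,3,0,0,0,1],[0,0,4,0,0,0,1],[0,0,3,0,0,0,1],[0,0,2,0,0,0,1],[0,0,1,0,0,0,1],[0,0,0,0,0,0,1]]}}

```text
clock: 20.5
tool_pos: [0.5671, 0.4294, 0.0735]
eef_rot: [0.698, 0.716, -0.0, 0.0]
contact_force: [-0.6, 0.2, -2.4]
opening: 0.739
finger_force: 9.9
```

Request:
{"api": "step_arm", "payload": {"steps": [[0,0,0.6,0,0,0,1],[0,0,0.5,0,0,0,1],[0,0,0.2,0,0,0,1],[0,0,0.1,0,0,0,1],[0,0,0,0,0,0,1]]}}

```text
clock: 21.12
tool_pos: [0.5671, 0.4298, 0.0599]
eef_rot: [0.698, 0.716, 0.0, -0.0]
contact_force: [0.1, 0.1, -0.3]
opening: 0.737
finger_force: 9.9
```

Request:
{"api": "step_arm", "payload": {"steps": [[0,0,0.05,0,0,0,1],[0,0,0,0,0,0,-1],[0,0,0,0,0,0,-1],[0,0,0,0,0,0,-1],[0,0,0,0,0,0,-1],[0,0,0,0,0,0,-1]]}}

```text
clock: 21.88
tool_pos: [0.5672, 0.4295, 0.0592]
eef_rot: [0.698, 0.716, -0.0, 0.0]
contact_force: [0.0, -0.4, 0.7]
opening: 1.001
finger_force: 0.0
```

Request:
{"api": "step_arm", "payload": {"steps": [[0,0,-0.8,0,0,0,-1],[0,0,-1.5,0,0,0,-1],[0,0,-3,0,0,0,-1],[0,0,-5,0,0,0,-1],[0,0,-5,0,0,0,-1],[0,-5,0,0,0,0,-1],[0,-5,0,0,0,0,-1],[0,0,0,0,0,0,-1]]}}

```text
clock: 22.88
tool_pos: [0.4622, 0.4281, 0.2139]
eef_rot: [0.695, 0.719, -0.001, -0.001]
contact_force: [0.6, 0.2, -0.8]
opening: 1.0
finger_force: 0.0
```

```bash
python3 - <<'E'
from v import *
st(); snap('side','s5');snap('top','t5')
a=cv2.imread('pics/s5.png')[100:260,230:530];b=cv2.imread('pics/t5.png')[160:360,110:440]
cv2.imwrite('pics/c5.png',np.vstack([cv2.resize(i,(520,h),interpolation=cv2.INTER_CUBIC) for i,h in((a,277),(b,315))]))
E
```

```text
22.875 [0.4622 0.4281 0.2139] yaw 91.88 tilt 0.14 [ 0.6  0.2 -0.8] 1.0 0.0
```

View pics/c5.png

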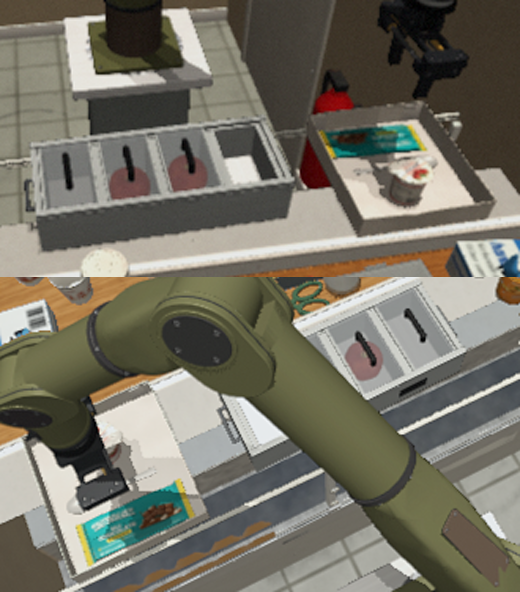

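The yogurt stands upright in the far part of the tray (side crop, about (407,182)). The left well is the only open one, the covers are aligned, and the gripper is clear of everything.

```bash
python3 -c "
from plant import r
print(r.finish_job())"
```

```text
the job is handed in; nothing more can be done
None
```

The job is handed in at about 23 s of the 61 s allowed: the three covers are each one place to the right, the yogurt's well is the only open one, and the yogurt stands upright in the far part of the tray; the hand-in returned no verdict.

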